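Hold the heat press open

ROBOT

A 7-joint arm with a two-finger parallel gripper is mounted at the origin on a cart in front of the work surface, level with it; the furniture and walls round the work are solid. World frame = base frame: x ahead of the robot, y to its left, z up, the work surface at z = 0. Lengths are in m, angles in rad, forces in N, time in s.
With the tool pointing down it reaches from about 0.4 to 0.875 m from the base axis. Payload 6.5 kg.
Tool frame: the origin (TCP) lies on the mounting face of the last link; the fingertips stand 173 mm ahead of it and the grasp point (between the pads) lies ahead of it (ctrl.hold_point_z is the z of the grasp point in the tool frame, in m); z points along the fingers, y is the line along which they close (so a half turn about z gives the same grasp; the last joint's range is limited). The gripper opens to 85 mm and grips with 20 to 120 N. Pads are 22 mm wide; open, the fingers measure 114 mm over their backs; the gripper's body (76 mm by 85 mm) begins 54 mm behind the grasp point. The pads swing forward as they close: fully open they stand 13 mm farther back than shut.
Start: joints at [-1.198, 0.536, -0.004, 1.538, 0.003, 1.067, -0.071], TCP at [0.276, 0.588, 0.405] pointing down, gripper open.
Joint ranges: [-2.7, 2.7], [-0.37, 2.16], [-1.27, 1.26], [0.24, 2.4], [-1.31, 4.45], [0.19, 1.91], [-2.76, 2.76]. Speed limits (rad/s): [2.39, 2.39, 3.14, 3.14, 3.14, 3.14, 3.14].

INTERFACE

Orientations are given as a rotation vector (axis times angle).
In Python, from station import ctrl gives the robot as it stands.
- The arm moves only by the tool handwheel, called as name(argument=value, ...) on one line, values as JSON. Schema: {"type":"object","properties":{"ticks":{"type":"array","items":{"type":"array","prefixItems":[{"type":"array","items":{"type":"number"},"minItems":3,"maxItems":3},{"type":"number"},{"type":"number"}],"minItems":3,"maxItems":3},"minItems":1,"maxItems":5},"only":{"type":"string"},"quiet":{"type":"boolean"},"lines":{"type":"string"}},"required":["ticks"],"additionalProperties":false}. ticks is a list of rows, 1 to 5 of them, each written [[dx, dy, dz], turn, opening]: dx, dy, dz in m, then a turn about the tool's z in rad, then the opening from 0.0 (shut) to 1.0 (fully open); each row is the pose to reach, as a shift and turn from the pose commanded when the call began, along the tool's axes at that moment; what a row does not reach only later rows make up. A row lasts 1/10 s, in which the tool goes at most 0.05 m and 0.15 rad, less where a joint would pass 70% of its speed; a pose out of reach is approached as far as the arm can. The fingers move at their own pace and stop on an object; the grip force is fixed at half the most. Time passes only in rows, so rows that do not move let the fingers close. The tool returns the time, the measured TCP pose, the force, the opening and the grip force at its end. only (a regular expression) keeps the lines of the reply that match it, lines (a string "A,B") keeps lines A to B, and quiet returns only ok. Input that does not fit is refused with a message, and nothing moves.
- ctrl.observe(): the state, without advancing time (a new reading comes with each control period).
- ctrl.capture(name): name is "scene" or "top" or "wrist"; returns (picture, depth): 480x640x3 uint8, blue, green, red; 480x640 float32, m along the optical axis (not along the pixel's ray), 0 where there is no reading.
- ctrl.camera_model(name): a dict with "mtx" (3x3 intrinsics, pixels), "distortion" ([k1, k2, p1, p2, k3] as OpenCV has them; the pictures are not rectified), "R" (3x3) and "t" (3): a world point X has camera coordinates R X + t; the wrist camera has in their place "tool_from_camera" (4x4, takes a point from camera to tool coordinates, whose origin is the TCP and whose axes are the flange's). Camera axes: x right, y down, z forward; pixel columns grow to the right and rows downward; lengths in m; the calibration is good to about 2 mm. A picture is of the moment at which its call begins: read the wrist's pose just before it. camera_model takes no time and is no camera call.
- ctrl.job_done(): hands the job in; it is judged then, once.
The state is a dict: "clock": time; "joints": joint angles; "dq": joint speeds; "tau": joint torques, N m; "tcp_pos": TCP position; "orientation": TCP orientation; "contact_force": force on the tool from outside, world axes, zero at the start; "moment": the same for the moment, N m; "grip_width": opening from 0.0 (shut) to 1.0 (fully open); "grip_force": force on a finger pad.
Only numpy, scipy, OpenCV 4.12 (cv2) and the standard library are available. Lean on these libraries where they do the work, as an engineer would, in place of code of your own. Each camera call takes 0.05 s, during which the arm holds its last target. There are 200 camera calls.

TASK

The small heat press on the table is locked shut. Swing its lock lever fully back, then lift the upper half by the front handle and hold it open at 45 degrees, give or take 5, so that I can slide the spatula under the badge on the pad: its stay is missing and it falls shut, so do not let it drop and finish while still holding it there by the handle. Keep off the hot plate under the cover, and leave the badge, spatula, thread cone and thread spool where they are.

Things in the scene. Friction and masses are not known exactly. Their poses are not given: they have to be found in the camera images.
- press: Fixed clamshell heat press: grey base 270 x 190 mm, white cover 170 x 170 mm, top 121 mm high when shut. Origin at the underside; x points from the handle to the hinge, y left to the lock lever, z up. Here, in mm: hinge axis along y at x 125, z 88; handle bar middle (shut) (-150, 0, 112); lever pivot (-80, 118); pad 160 x 160, top at z 60; cover from x -95 to 75.
- press_lid (a joint): Opening angle of the upper half, rad: 0 shut, grows as the handle goes up, stop at 1.4. It pivots on the hinge at the back, has almost no friction and falls shut when let go; at the handle it weighs 4 to 6 N.
- lid_hinge (a point): Middle of the hinge axis at the back of the press. The handle bar is 275 mm in front of it and 24 mm above it when shut, and moves on an arc of 276 mm radius about it; the point turns with the upper half.
- lid_handle: Grip of the front handle: a dark grey plastic sleeve of 20 mm diameter, 110 mm long, lying along the press's y and turning freely on the handle rod, whose bent steel ends stand 70 mm left and right of its middle. Origin at its middle; only its y axis has a meaning, as it can spin about it. 45 mm of free space between it and the cover, nothing below it but the table.
- hot_plate: Aluminium heating plate 166 x 166 x 18 mm, hung on springs (2 mm of give) under the cover of the upper half; origin at the middle of its top face. Hot: not to be touched.
- lock_lever (a joint): Angle of the flat steel lock lever at the press's left front corner, rad: near 0 locked, its nose lying over the keeper of the upper half; 1.5 fully back (stop). Seen from above it turns clockwise: the knob goes from left of the pivot to behind it. The keeper is free beyond 1.2. Friction about 1 N at the knob; it stays where it is left.
- lock_knob (a point): Middle of the grey upright knob on the lock lever: 16 mm diameter, gripping part 25 mm high, this point 115 mm and its top 126 mm above the table. It is 55 mm from the lever's upright pivot: at lever angle a it is at pivot + 55 mm x (sin a, cos a) along the press's x and y.
- badge: Brass badge plate 36 x 72 x 3 mm with two small holes, loose on the rubber pad inside the press; origin at the centre of its underside.
- spatula: Spatula 240 mm long with wooden handle and steel blade, lying on the table to the right in front of the press; origin in its middle, its x towards the blade. Behind it, right of the press, the solid lamp shade and sewing machine stand in the way of low sweeps of the arm.
- cone_white: White thread cone, 106 mm high, 81 mm wide, standing to the left behind the press; origin at the centre of its foot.
- spool_teal: Green thread spool, 27 mm diameter, 52 mm high, standing to the left in front of the press; origin at the centre of its foot.

How it is judged:
On the way, in this order (a step that is already met when the one before it is completed fails the run):
1. the lock lever is swung back while the press is still shut (value of joint lock_lever above 1.2 rad and value of joint press_lid below 0.05 rad), for 0.1 s.
2. the upper half is being lifted by the handle (value of joint press_lid above 0.25 rad and contact force between the fingers and lid_handle above 1 N), for 0.1 s.
At the end, for the whole second after the job is handed in: The upper half stands still at 40 to 50 degrees, held by the fingers on its handle with more than 1 N; the lock lever is swung back beyond 1.2 rad; badge within 10 mm, and spatula, cone and spool within 15 mm, of where they were (value of joint press_lid between 0.698 and 0.873 rad and velocity of joint press_lid between -0.05 and 0.05 rad/s and contact force between the fingers and lid_handle above 1 N and value of joint lock_lever above 1.2 rad and distance of badge from where it was at the start of the episode below 0.01 m and distance of each of spatula, cone_white, spool_teal from where it was at the start of the episode below 0.015 m); the arm keeps its last pose, push and grip.
It fails at once if the hot plate is touched (contact force between the arm and hot_plate above 0.5 N).
It fails at once if the hot plate is touched with the fingers (contact force between the fingers and hot_plate above 0.5 N).
It fails at once if the upper half is dropped: it falls faster than 1.5 rad/s (velocity of joint press_lid below -1.5 rad/s).
It fails at once if a bystander is knocked away (distance of badge from where it was at the start of the episode above 0.02 m or distance of any of spatula, cone_white, spool_teal from where it was at the start of the episode above 0.03 m).
It also fails if it takes over 45 s, if anything falls off the work surface, if the arm or the gripper's body presses on something with over 40 N, if the wrist force passes 120 N, or if a joint passes its speed limit or range.

## Working session

There is one attempt and no reset: what is moved stays moved. The work goes in short steps, Python scripts to look and compute and a tool call to move; the robot and the scene stay as the last step left them, time stands still between calls to the robot, and variables do not carry over. Pictures are saved under pics/ and viewed, at most 10 in all, crops included, and the job is handed in when it is done.

```bash
mkdir -p pics; ls
```

Create h.py:
```python
import numpy as np, cv2
from station import ctrl
from scipy.spatial.transform import Rotation as R
def ray(cam,u,v):
    m=ctrl.camera_model(cam); K=np.array(m["mtx"]);D=np.array(m["distortion"])
    p=cv2.undistortPoints(np.array([[[u,v]]],float),K,D)[0,0]
    Rm=np.array(m["R"]);t=np.array(m["t"])
    return -Rm.T@t, Rm.T@np.array([p[0],p[1],1])
def onz(cam,u,v,z):
    o,d=ray(cam,u,v); return o+d*(z-o[2])/d[2]
def dep(cam,D,u,v):
    o,d=ray(cam,u,v); return o+d*D[int(round(v)),int(round(u))]
```

Run:
```python
from h import *
for n in ("scene","top"):
    p,d=ctrl.capture(n); cv2.imwrite(f"pics/{n}0.png",p); np.save(f"{n}0.npy",d)
    m=ctrl.camera_model(n); print(n,np.round(-np.array(m["R"]).T@np.array(m["t"]),3))
print(ctrl.hold_point_z,ctrl.observe())
```

```text
pics
scene [0.008 0.945 0.615]
top [0.47  0.09  1.492]
0.1547 {'clock': 0.1, 'joints': array([-1.19819569,  0.53709541, -0.00444202,  1.53877145,  0.0026316 ,
        1.0672728 , -0.07121205]), 'dq': array([-0.00038854, -0.00140353,  0.00091207, -0.00154592, -0.0021511 ,
       -0.00142276, -0.00017945]), 'tau': array([ 3.74115596e-03, -5.84571183e+01,  1.05257638e+00, -2.59777486e+01,
        1.26635417e-02,  4.64425975e-03, -3.28858937e-05]), 'tcp_pos': array([0.27602725, 0.5881562 , 0.40389833]), 'orientation': array([-6.83587375e-01, -3.06611577e+00,  2.40133903e-03]), 'contact_force': array([-0.07176925, -0.24733965,  0.60322182]), 'moment': array([-0.0062291 ,  0.00965154,  0.00187383]), 'grip_force': 0.0, 'grip_width': 0.9997879477211746}
```

View pics/scene0.png

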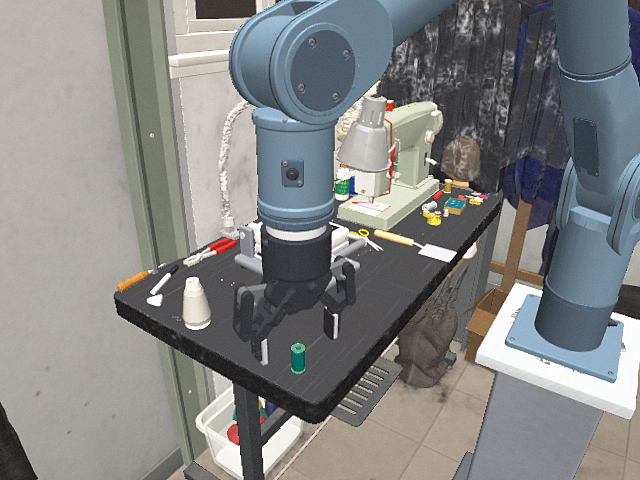

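View pics/top0.png

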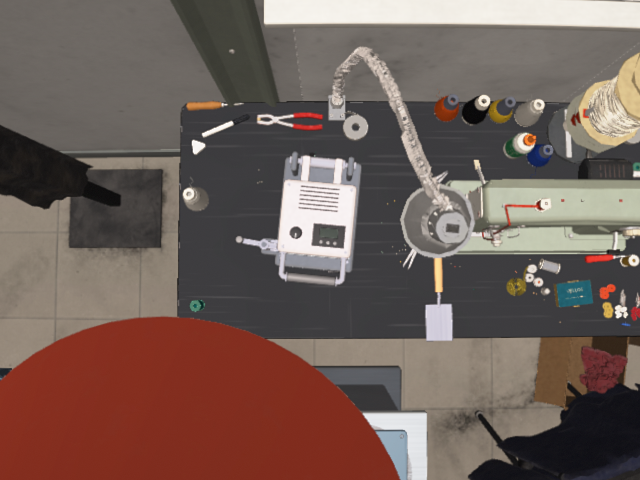

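Top view: the press is at about (318,225), with the handle at (313,278), the knob at (239,240) and the lever pivot near (270,245). The spool is at (197,305), the cone at (195,198) and the spatula at (438,300). The red disc at bottom left hides the arm.

Run:
```python
from h import *
p=cv2.imread("pics/top0.png"); D=np.load("top0.npy")
cv2.imwrite("pics/crop.png",cv2.resize(p[140:300,220:380],(600,600),interpolation=cv2.INTER_CUBIC))
m=((p.min(2)>195)).astype(np.uint8); m[:150]=0;m[300:]=0;m[:,:270]=0;m[:,365:]=0
m=cv2.morphologyEx(m,cv2.MORPH_OPEN,np.ones((7,7)))
c=max(cv2.findContours(m,0,2)[0],key=cv2.contourArea)
# points of cover onto plane
P=np.array([onz("top",*q[0],0.121)[:2] for q in c],np.float32)
r=cv2.minAreaRect(P*1000); print("cover rect mm",r, cv2.boundingRect(c))
for n,(u,v) in dict(knob=(239,240),handle=(313,279),cover=(310,240)).items(): print(n,dep("top",D,u,v).round(4))
for n,(u,v),z in (("knob",(239,240),.126),("handle",(313,279),.122),("hL",(284,276),.122),("hR",(343,280),.122),("spool",(197,305),.05),("cone",(195,198),.05),("spat",(438,340),0),("spat",(438,258),0)): print(n,onz("top",u,v,z).round(4))
```

```text
cover rect mm ((614.8549194335938, 109.1020736694336), (165.41241455078125, 165.3346405029297), 84.41578674316406) (278, 180, 78, 77)
knob [0.5646 0.2858 0.1271]
handle [0.4759 0.1169 0.1273]
cover [0.5647 0.1239 0.1227]
knob [0.5647 0.2859 0.126 ]
handle [0.4759 0.117  0.122 ]
hL [0.4827 0.183  0.122 ]
hR [0.4736 0.0489 0.122 ]
spool [0.4136 0.397  0.05  ]
cone [0.6724 0.4055 0.05  ]
spat [ 0.3257 -0.1885  0.    ]
spat [ 0.5279 -0.1909  0.    ]
```

View pics/crop.png

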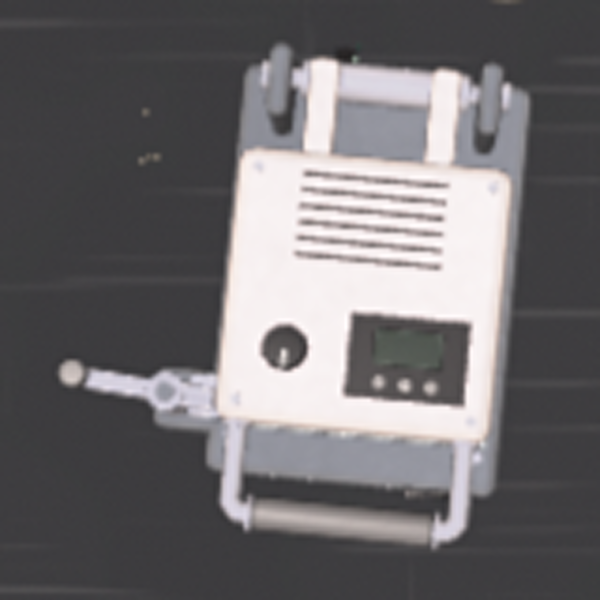

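Add to h.py:
```python
YAW=np.deg2rad(-5.58); ex=np.array([np.cos(YAW),np.sin(YAW)]); ey=np.array([-ex[1],ex[0]])
O=np.array([.6149,.1091])+.010*ex
piv=O-.08*ex+.118*ey
def W(x,y): return O+x*ex+y*ey
def to(*targets):
    s=ctrl.observe(); M=R.from_rotvec(s["orientation"]).as_matrix(); h=np.arctan2(M[1,1],M[0,1])
    print("t",round(s["clock"],2),"tcp",s["tcp_pos"].round(4),"hdg-yaw",round(h-YAW,3),"F",s["contact_force"].round(1),"grip",round(s["grip_width"],3),round(s["grip_force"],1),"j",s["joints"].round(2))
    for x,y,z,hd in targets:
        d=M.T@(np.array([x,y,z])-s["tcp_pos"]); t=(h-hd+np.pi)%(2*np.pi)-np.pi
        print("row",d.round(4),round(t,3))
```

```bash
python3 -c "
from h import *
print(O,piv,W(-.15,0),ctrl.observe()['tcp_pos'])
to((.5652,.286,.33,YAW),(.5652,.286,.271,YAW))"
```

```text
[0.62485261 0.10812765] [0.55670549 0.23334733] [0.4755634  0.12271297] [0.27602725 0.5881562  0.40389833]
t 0.1 tcp [0.276  0.5882 0.4039] hdg-yaw 1.229 F [-0.1 -0.2  0.6] grip 1.0 0.0 j [-1.2   0.54 -0.    1.54  0.    1.07 -0.07]
row [-0.3901 -0.1506  0.0742] 1.229
row [-0.3901 -0.1505  0.1332] 1.229
```

handwheel(ticks=[[[-0.39, -0.1506, 0.074], 1.229, 0.33], [[-0.39, -0.1506, 0.074], 1.229, 0.33], [[-0.39, -0.1506, 0.074], 1.229, 0.33], [[-0.39, -0.1506, 0.074], 1.229, 0.33], [[-0.39, -0.1506, 0.074], 1.229, 0.33]])

```text
clock: 0.6
tcp_pos: [0.4473, 0.4089, 0.3606]
orientation: [-1.767, -2.597, 0.0]
contact_force: [0.9, 0.8, 0.3]
grip_width: 0.327
grip_force: 0.0
```

```bash
python3 -c "
from h import *
to((.5652,.286,.33,YAW))"
```

```text
t 0.6 tcp [0.4473 0.4089 0.3606] hdg-yaw 0.473 F [0.9 0.8 0.3] grip 0.327 0.0 j [-0.96  0.52  0.2   1.71 -0.12  0.93 -0.34]
row [-0.1576  0.0645  0.0306] 0.473
```

handwheel(ticks=[[[-0.1576, 0.0645, 0.03], 0.473, 0.33], [[-0.1576, 0.0645, 0.03], 0.473, 0.33], [[-0.1576, 0.0645, 0.03], 0.473, 0.33], [[-0.1576, 0.0645, 0.03], 0.473, 0.33], [[-0.1576, 0.0645, 0.03], 0.473, 0.33]])

```text
clock: 1.1
tcp_pos: [0.5674, 0.2837, 0.3302]
orientation: [2.326, 2.108, -0.003]
contact_force: [0.1, 0.1, -0.1]
grip_width: 0.332
grip_force: 0.0
```

Run:
```python
from h import *
to((.5652,.286,.271,YAW))
p,d=ctrl.capture("wrist"); cv2.imwrite("pics/w1.png",p)
m=ctrl.camera_model("wrist"); print(m["mtx"],np.round(m["tool_from_camera"],3))
p,d=ctrl.capture("top"); cv2.imwrite("pics/t1.png",p)
```

```text
t 1.1 tcp [0.5674 0.2837 0.3302] hdg-yaw -0.001 F [ 0.1  0.1 -0.1] grip 0.332 0.0 j [-0.76  0.61  0.33  1.66 -0.23  0.91 -0.45]
row [ 0.0023 -0.0024  0.0592] -0.001
[[386.6871948    0.         321.01121198]
 [  0.         386.6871948  242.47715263]
 [  0.           0.           1.        ]] [[-0.001 -0.952 -0.305  0.079]
 [ 1.    -0.001 -0.001 -0.001]
 [ 0.001 -0.305  0.952  0.03 ]
 [ 0.     0.     0.     1.   ]]
```

View pics/w1.png

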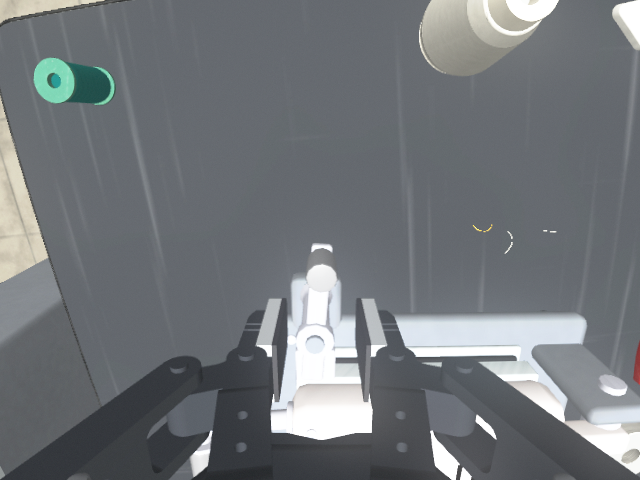

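Run:
```python
from h import *
s=ctrl.observe(); m=ctrl.camera_model("wrist"); T=np.array(m["tool_from_camera"]); M=R.from_rotvec(s["orientation"]).as_matrix()
def proj(X):
    c=T[:3,:3].T@(M.T@(np.array(X)-s["tcp_pos"])-T[:3,3]); return cv2.projectPoints(c[None],np.zeros(3),np.zeros(3),np.array(m["mtx"]),np.array(m["distortion"]))[0].ravel().round(1)
for z in (.126,.115,.101): print("knob",z,proj([.5652,.286,z]))
print("pivot",proj([*piv,.1]))
p=cv2.imread("pics/w1.png"); cv2.imwrite("pics/w1c.png",cv2.resize(p[200:400,220:420],(600,600),interpolation=cv2.INTER_CUBIC))
```

```text
knob 0.126 [324.3 291.4]
knob 0.115 [324.2 282.4]
knob 0.101 [324.  272.2]
pivot [317.8 353.5]
```

View pics/w1c.png

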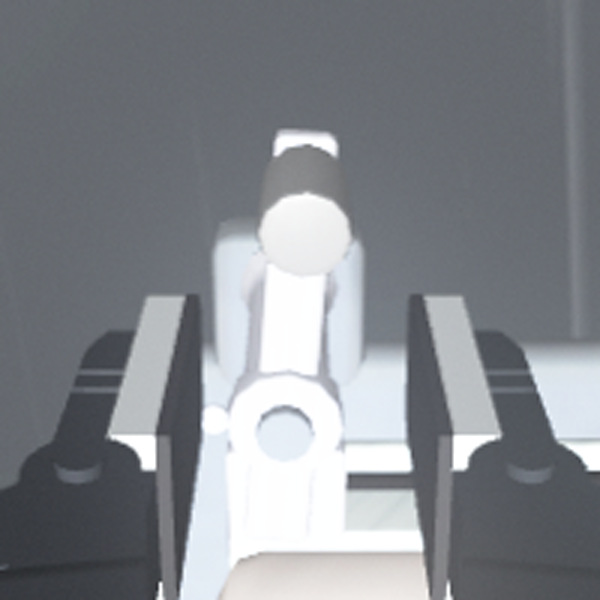

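Run:
```python
from h import *
s=ctrl.observe(); m=ctrl.camera_model("wrist"); T=np.array(m["tool_from_camera"]); M=R.from_rotvec(s["orientation"]).as_matrix()
p,D=ctrl.capture("wrist")
def ray_w(u,v):
    q=cv2.undistortPoints(np.array([[[u,v]]],float),np.array(m["mtx"]),np.array(m["distortion"]))[0,0]
    return M@T[:3,3]+s["tcp_pos"], M@T[:3,:3]@np.array([*q,1])
for n,u,v,z in (("knob",321.7,277.7,.126),("pivot",315,344,.1)):
    o,d=ray_w(u,v); print(n,(o+d*D[int(v),int(u)]).round(4),(o+d*(z-o[2])/d[2]).round(4), D[int(v),int(u)])
p,D=ctrl.capture("top"); cv2.imwrite("pics/t2.png",p)
```

```text
knob [0.5646 0.2939 0.1271] [0.5646 0.2934 0.126 ] 0.18732487
pivot [0.5554 0.2378 0.0964] [0.5557 0.2401 0.1   ] 0.23390117
```

```bash
python3 -c "
from h import *
to((.5655,.290,.274,YAW))"
```

```text
t 1.3 tcp [0.5639 0.2901 0.331 ] hdg-yaw 0.009 F [-0.2  0.6 -0.2] grip 0.329 0.0 j [-0.77  0.61  0.32  1.66 -0.23  0.91 -0.45]
row [-0.      0.0017  0.057 ] 0.009
```

handwheel(ticks=[[[0, 0, 0.025], 0, 0.33], [[0, 0, 0.04], 0, 0.33], [[0, 0, 0.05], 0, 0.33], [[0, 0, 0.057], 0, 0.33], [[0, 0, 0.057], 0, 0.33]])

```text
clock: 1.8
tcp_pos: [0.5646, 0.2885, 0.2733]
orientation: [-2.319, -2.118, 0.002]
contact_force: [-0.2, -0.3, -0.6]
grip_width: 0.328
grip_force: 0.0
```

Run:
```python
from h import *
to((.5658,.287,.273,YAW))
p,d=ctrl.capture("wrist"); cv2.imwrite("pics/w2.png",p)
```

```text
t 1.8 tcp [0.5646 0.2885 0.2733] hdg-yaw 0.007 F [-0.2 -0.3 -0.6] grip 0.328 0.0 j [-0.75  0.68  0.3   1.69 -0.26  0.81 -0.43]
row [-0.0014  0.0014  0.0003] 0.007
```

View pics/w2.png

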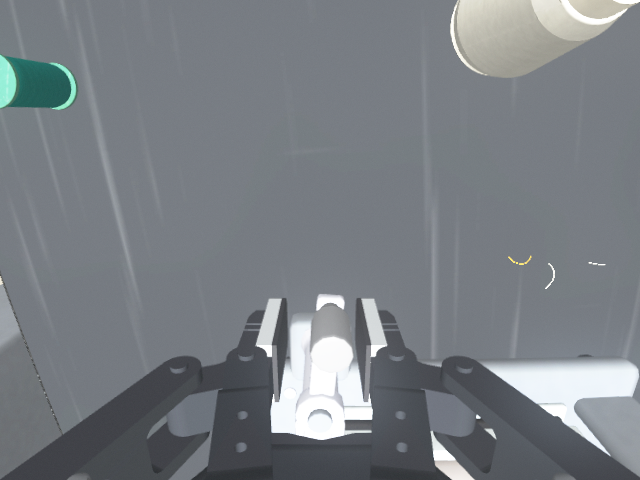

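Add to h.py:
```python
def arc(As,lead=.005,lag=.8,z=.273):
    to(*[(*(piv+.055*(np.sin(a)*ex+np.cos(a)*ey)+lead*(np.cos(a)*ex-np.sin(a)*ey)),z,YAW-lag*a) for a in As])
```

```bash
python3 -c "
from h import *
arc((.2,.35,.5,.65,.8))"
```

```text
t 1.85 tcp [0.5649 0.2885 0.274 ] hdg-yaw 0.007 F [-0.8 -0.1 -0.1] grip 0.331 0.0 j [-0.75  0.68  0.3   1.69 -0.26  0.81 -0.43]
row [-0.0029  0.013   0.001 ] 0.167
row [-0.0059  0.0207  0.001 ] 0.287
row [-0.01    0.0279  0.001 ] 0.407
row [-0.0151  0.0343  0.001 ] 0.527
row [-0.0212  0.04    0.001 ] 0.647
```

handwheel(ticks=[[[-0.003, 0.013, 0], 0.15, 0.33], [[-0.006, 0.0205, 0], 0.27, 0.33], [[-0.01, 0.028, 0], 0.39, 0.33], [[-0.015, 0.034, 0], 0.52, 0.33], [[-0.021, 0.04, 0], 0.64, 0.33]])

```text
clock: 2.35
tcp_pos: [0.6032, 0.2648, 0.2751]
orientation: [-2.87, -1.274, -0.003]
contact_force: [0.1, 2.6, 0.2]
grip_width: 0.33
grip_force: 0.7
```

```bash
python3 -c "
from h import *
arc((.95,1.1,1.25,1.4,1.5))"
```

```text
t 2.35 tcp [0.6032 0.2648 0.2751] hdg-yaw -0.638 F [0.1 2.6 0.2] grip 0.33 0.7 j [-0.79  0.75  0.46  1.62 -0.41  0.87 -0.9 ]
row [-0.0038  0.0083  0.0021] 0.122
row [-0.0076  0.0156  0.002 ] 0.242
row [-0.0124  0.0223  0.002 ] 0.362
row [-0.0182  0.0282  0.002 ] 0.482
row [-0.0226  0.0316  0.002 ] 0.562
```

handwheel(ticks=[[[-0.004, 0.008, 0], 0.12, 0.33], [[-0.0076, 0.0156, 0], 0.24, 0.33], [[-0.0124, 0.022, 0], 0.36, 0.33], [[-0.018, 0.028, 0], 0.48, 0.33], [[-0.022, 0.031, 0], 0.55, 0.33]])

```text
clock: 2.85
tcp_pos: [0.6119, 0.2269, 0.2752]
orientation: [-3.109, -0.447, -0.003]
contact_force: [0.3, 1.7, -0.7]
grip_width: 0.327
grip_force: 0.6
```

Run:
```python
from h import *
arc((1.5,1.5))
for n in ("top","wrist"):
    p,d=ctrl.capture(n); cv2.imwrite(f"pics/{n}3.png",p)
    if n=="top": a=p[140:300,220:380]
    else: b=p
cv2.imwrite("pics/c3.png",np.hstack([cv2.resize(a,(400,400)),cv2.resize(b,(400,300))[:, :][[*range(300)]+[299]*100]]))
```

```text
t 2.85 tcp [0.6119 0.2269 0.2752] hdg-yaw -1.188 F [ 0.3  1.7 -0.7] grip 0.327 0.6 j [-0.82  0.77  0.6   1.65 -0.53  0.89 -1.3 ]
row [-0.0004 -0.0001  0.0022] 0.012
row [-0.0004 -0.0001  0.0022] 0.012
```

View pics/c3.png

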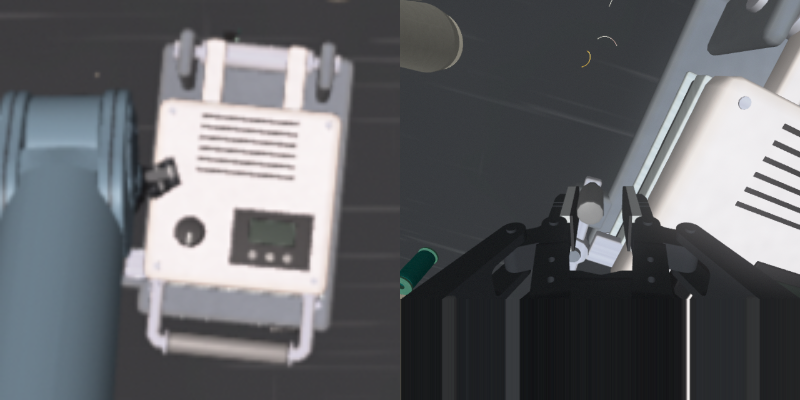

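Run:
```python
from h import *
s=ctrl.observe(); m=ctrl.camera_model("wrist"); T=np.array(m["tool_from_camera"]); M=R.from_rotvec(s["orientation"]).as_matrix()
p,D=ctrl.capture("wrist")
q=cv2.undistortPoints(np.array([[[304.,344.]]]),np.array(m["mtx"]),np.array(m["distortion"]))[0,0]
o=M@T[:3,3]+s["tcp_pos"]; d=M@T[:3,:3]@np.array([*q,1]); X=o+d*(.126-o[2])/d[2]
r=X[:2]-piv; print(X, "a",np.arctan2(r@ex,r@ey), np.linalg.norm(r), (o+d*D[344,304]).round(4)); to()
```

```text
[0.61198409 0.2336449  0.126     ] a 1.4680238266836048 0.05527940460901538 [0.6119 0.2336 0.1259]
t 3.0 tcp [0.6116 0.2268 0.2749] hdg-yaw -1.182 F [ 0.8 -0.8  0.6] grip 0.326 0.0 j [-0.82  0.77  0.59  1.65 -0.53  0.89 -1.29]
```

handwheel(ticks=[[[0, 0, -0.03], 0, 0.4], [[0, 0, -0.07], 0, 0.5], [[0, 0, -0.07], 0, 0.5]])

```text
clock: 3.3
tcp_pos: [0.6134, 0.227, 0.35]
orientation: [-3.106, -0.457, -0.015]
contact_force: [0.3, -0.2, 0.8]
grip_width: 0.497
grip_force: 0.0
```

```bash
python3 -c "
from h import *
to((*W(-.15,0),.34,YAW))"
```

```text
t 3.3 tcp [0.6134 0.227  0.35  ] hdg-yaw -1.181 F [ 0.3 -0.2  0.8] grip 0.497 0.0 j [-0.85  0.68  0.65  1.61 -0.47  1.01 -1.33]
row [-0.1621  0.0602  0.0084] -1.181
```

handwheel(ticks=[[[-0.162, 0.06, 0.008], -1.181, 0.5], [[-0.162, 0.06, 0.008], -1.181, 0.5], [[-0.162, 0.06, 0.008], -1.181, 0.5], [[-0.162, 0.06, 0.008], -1.181, 0.5], [[-0.162, 0.06, 0.008], -1.181, 0.5]])

```text
clock: 3.8
tcp_pos: [0.4704, 0.1208, 0.336]
orientation: [-2.721, -1.568, 0.004]
contact_force: [0.1, 1.1, 0.9]
grip_width: 0.501
grip_force: 0.0
```

```bash
python3 -c "
from h import *
to((*W(-.15,0),.34,YAW))"
```

```text
t 3.8 tcp [0.4704 0.1208 0.336 ] hdg-yaw -0.428 F [0.1 1.1 0.9] grip 0.501 0.0 j [-0.76  0.39  0.51  2.05 -0.27  0.77 -0.61]
row [ 0.0042  0.0035 -0.0041] -0.428
```

handwheel(ticks=[[[0, 0, 0], -0.431, 0.5], [[0, 0, 0], -0.431, 0.5], [[0, 0, 0], -0.431, 0.5], [[0, 0, 0], -0.431, 0.5], [[0, 0, 0], -0.431, 0.5]])

```text
clock: 4.3
tcp_pos: [0.4732, 0.123, 0.3362]
orientation: [-2.332, -2.105, -0.001]
contact_force: [-0.0, -0.2, 0.4]
grip_width: 0.501
grip_force: 0.0
```

Run:
```python
from h import *
to((*W(-.15,0),.266,YAW))
p,d=ctrl.capture("wrist"); cv2.imwrite("pics/w4.png",p)
```

```text
t 4.3 tcp [0.4732 0.123  0.3362] hdg-yaw -0.005 F [-0.  -0.2  0.4] grip 0.501 0.0 j [-0.68  0.38  0.41  2.04 -0.21  0.77 -0.24]
row [-0.0001  0.0023  0.0702] -0.005
```

View pics/w4.png

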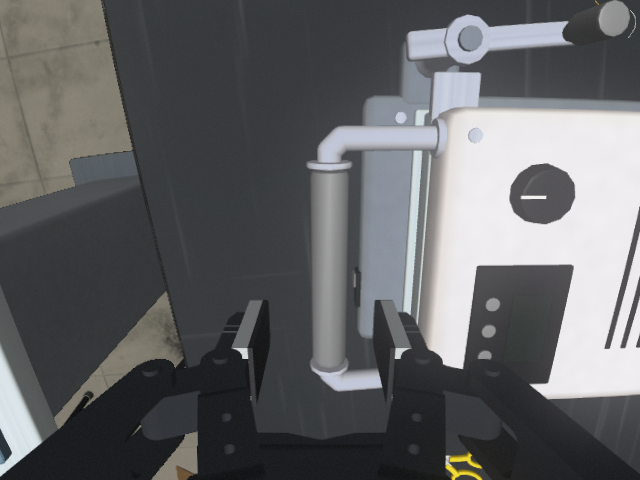

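The wrist view shows the sleeve running from (330,168) to (329,362), between the pads in x. The lever is fully back at top right. I'll check where the sleeve's middle is.

Run:
```python
from h import *
s=ctrl.observe(); m=ctrl.camera_model("wrist"); T=np.array(m["tool_from_camera"]); M=R.from_rotvec(s["orientation"]).as_matrix()
o=M@T[:3,3]+s["tcp_pos"]
for u,v in ((330,168),(329,362)):
    q=cv2.undistortPoints(np.array([[[u,v]]],float),np.array(m["mtx"]),np.array(m["distortion"]))[0,0]
    d=M@T[:3,:3]@np.array([*q,1]); X=o+d*(.12-o[2])/d[2]; print(X.round(4),"press",((X[:2]-O)@ex).round(4),((X[:2]-O)@ey).round(4))
to((*W(-.15,0),.265,YAW))
```

```text
[0.4826 0.1789 0.12  ] press -0.1484 0.0566
[0.4717 0.0714 0.12  ] press -0.1488 -0.0514
t 4.35 tcp [0.4732 0.123  0.3362] hdg-yaw -0.005 F [-0.3  0.2  0.7] grip 0.502 0.0 j [-0.68  0.38  0.41  2.04 -0.21  0.77 -0.24]
row [-0.0001  0.0023  0.0712] -0.005
```

handwheel(ticks=[[[0.002, 0.003, 0.02], 0, 0.5], [[0.002, 0.003, 0.04], 0, 0.5], [[0.002, 0.003, 0.06], 0, 0.5], [[0.002, 0.003, 0.071], 0, 0.5], [[0.002, 0.003, 0.071], 0, 0.5]])

```text
clock: 4.85
tcp_pos: [0.4758, 0.1246, 0.264]
orientation: [-2.33, -2.106, 0.004]
contact_force: [-0.3, 0.0, 0.7]
grip_width: 0.505
grip_force: 0.0
```

handwheel(ticks=[[[0, 0, 0], 0, 0.1], [[0, 0, 0], 0, 0.1], [[0, 0, 0], 0, 0.1], [[0, 0, 0], 0, 0.1]])

```text
clock: 5.25
tcp_pos: [0.4773, 0.1246, 0.2661]
orientation: [2.329, 2.106, 0.004]
contact_force: [2.6, -1.6, 2.1]
grip_width: 0.213
grip_force: 58.8
```

Run:
```python
from h import *
to((*W(-.149,0),.266,YAW))
```

```text
t 5.25 tcp [0.4773 0.1246 0.2661] hdg-yaw -0.003 F [ 2.6 -1.6  2.1] grip 0.213 58.8 j [-0.62  0.51  0.35  2.06 -0.29  0.61 -0.18]
row [-0.0021 -0.0005  0.0001] -0.003
```

Run:
```python
import numpy as np
a=np.array([.03,.08,.14,.20,.26,.32,.38,.44,.50,.56,.62,.68,.73,.77,.785]);L=.276;b=np.arctan2(24,275)
y=L*(np.cos(b)-np.cos(a+b));z=-L*(np.sin(a+b)-np.sin(b))
for k in range(0,15,5):
    y0,z0=(y[k-1],z[k-1]) if k else (0,0)
    print(';'.join(f"0 {i-y0:.4f} {j-z0:.4f} 0 0.1" for i,j in zip(y[k:k+5],z[k:k+5])))
```

```text
0 0.0008 -0.0082 0 0.1;0 0.0028 -0.0219 0 0.1;0 0.0060 -0.0381 0 0.1;0 0.0102 -0.0541 0 0.1;0 0.0154 -0.0699 0 0.1
0 0.0061 -0.0154 0 0.1;0 0.0131 -0.0304 0 0.1;0 0.0210 -0.0449 0 0.1;0 0.0298 -0.0590 0 0.1;0 0.0393 -0.0725 0 0.1
0 0.0104 -0.0129 0 0.1;0 0.0215 -0.0252 0 0.1;0 0.0313 -0.0349 0 0.1;0 0.0395 -0.0422 0 0.1;0 0.0427 -0.0449 0 0.1
```

handwheel(ticks=[[[0, 0.0008, -0.008], 0, 0.1], [[0, 0.003, -0.022], 0, 0.1], [[0, 0.006, -0.038], 0, 0.1], [[0, 0.010, -0.054], 0, 0.1], [[0, 0.0154, -0.070], 0, 0.1]])

```text
clock: 5.75
tcp_pos: [0.4925, 0.1232, 0.3361]
orientation: [2.328, 2.106, 0.004]
contact_force: [9.0, 0.8, -7.8]
grip_width: 0.211
grip_force: 59.1
```

```bash
python3 -c "
from h import *
to()"
```

```text
t 5.75 tcp [0.4925 0.1232 0.3361] hdg-yaw -0.003 F [ 9.   0.8 -7.8] grip 0.211 59.1 j [-0.66  0.41  0.41  1.99 -0.23  0.78 -0.22]
```

handwheel(ticks=[[[0, 0.006, -0.0154], 0, 0.1], [[0, 0.013, -0.0304], 0, 0.1], [[0, 0.021, -0.045], 0, 0.1], [[0, 0.030, -0.059], 0, 0.1], [[0, 0.0393, -0.0725], 0, 0.1]])

```text
clock: 6.25
tcp_pos: [0.5312, 0.1194, 0.4078]
orientation: [2.329, 2.107, 0.002]
contact_force: [9.8, 1.1, -12.0]
grip_width: 0.222
grip_force: 58.9
```

handwheel(ticks=[[[0, 0.0104, -0.013], 0, 0.1], [[0, 0.0215, -0.025], 0, 0.1], [[0, 0.0313, -0.035], 0, 0.1], [[0, 0.0395, -0.042], 0, 0.1], [[0, 0.0427, -0.045], 0, 0.1]])

```text
clock: 6.75
tcp_pos: [0.5734, 0.1153, 0.4524]
orientation: [-2.329, -2.107, 0.001]
contact_force: [2.3, 1.7, -7.7]
grip_width: 0.212
grip_force: 59.4
```

handwheel(ticks=[[[0, 0, 0], 0, 0.1], [[0, 0, 0], 0, 0.1], [[0, 0, 0], 0, 0.1], [[0, 0, 0], 0, 0.1], [[0, 0, 0], 0, 0.1]])

```text
clock: 7.25
tcp_pos: [0.5731, 0.1153, 0.4524]
orientation: [-2.329, -2.108, -0.0]
contact_force: [4.1, 3.8, -8.7]
grip_width: 0.213
grip_force: 59.4
```

Run:
```python
from h import *
to()
s=ctrl.observe(); g=s["tcp_pos"]-[0,0,ctrl.hold_point_z]
px=(g[:2]-O)@ex; print("grasp press",px,g[2],"angle",np.arctan2(g[2]-.088,.125-px)-np.arctan2(24,275),"r",np.hypot(g[2]-.088,.125-px))
a,_=ctrl.capture("top"); b,_=ctrl.capture("wrist"); c,_=ctrl.capture("scene")
cv2.imwrite("pics/f.png",np.hstack([cv2.resize(c[150:400,100:500],(400,250)),cv2.resize(a[150:400,150:550],(400,250))]))
```

```text
t 7.25 tcp [0.5731 0.1153 0.4524] hdg-yaw -0.002 F [ 4.1  3.8 -8.7] grip 0.213 59.4 j [-0.62  0.4   0.45  1.69 -0.19  1.1  -0.21]
grasp press -0.05216301812032212 0.29767430301672404 angle 0.7821927745190187 r 0.27449963266833455
```

View pics/f.png

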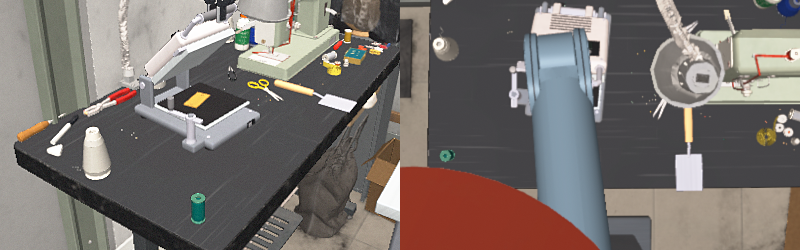

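The lid is at about 0.78 rad and held. The lever is back, with its knob behind the pivot in the top view at about (515,65). The badge, spatula, cone and spool look undisturbed, so I'm handing in.

```bash
python3 -c "
from station import ctrl
print(ctrl.job_done())"
```

```text
the job is handed in; nothing more can be done
None
```

The job is handed in with the lock lever swung back (about 1.47 rad) and the press held open by its handle at about 45 degrees, a figure worked out from the arm's position; the badge, spatula, cone and spool look unmoved in the last pictures.

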